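# Cover the prepared vegetables with the right lids

## Task

The four white containers of roasted aubergine are ready for the cold counter: pick out the four steel lids lying about on the worktop and put each one, grip upwards, on the container it fits in shape and size, dropped fully home inside the rim so that it lies flat. Leave the containers standing where they are, and do not disturb the kitchen timer and the forming ring.

Things in the scene. Friction and masses are not known exactly. Their poses are not given: they have to be found in the camera images.
- pot_small: Small round open white plastic container, outside diameter 90 mm, inside 84 mm. Loose, about 0.35 kg, with flat aubergine slices lying on its floor, all lower than 20 mm. 60 mm tall, wall 3 mm. Origin: centre of its underside; z up.
- pot_large: Large round open white plastic container, outside diameter 124 mm, inside 118 mm. Loose, about 0.5 kg, with flat aubergine slices lying on its floor, all lower than 20 mm. 60 mm tall, wall 3 mm. Origin: centre of its underside; z up.
- box_square: Square open white plastic container, outside 104 x 104 mm, inside 98 x 98 mm. Loose, about 0.5 kg, with flat aubergine slices lying on its floor, all lower than 20 mm. 60 mm tall, wall 3 mm. Origin: centre of its underside; z up, x and y along its sides.
- box_oblong: Oblong open white plastic container, outside 120 mm (along x) by 80 mm (along y), inside 114 x 74 mm. Loose, about 0.45 kg, with flat aubergine slices lying on its floor, all lower than 20 mm. 60 mm tall, wall 3 mm. Origin: centre of its underside; z up, x along its long side.
- lid_small: Lid of the small round container: round steel disc, 100 mm diameter. Underside panel (diameter 68 mm, 8 mm deep) drops inside the rim with 8 mm play each side, flange 3 mm. Middle grip: black upright knob, diameter 22 mm. Origin: middle of the underside; the grip spans z = 11 to 39 mm; seated, the origin is 52 mm above the container's origin. z up. 0.11 to 0.23 kg.
- lid_large: Lid of the large round container: round steel disc, 134 mm diameter. Underside panel (diameter 102 mm, 8 mm deep) drops inside the rim with 8 mm play each side, flange 3 mm. Middle grip: black upright knob, diameter 22 mm. Origin: middle of the underside; the grip spans z = 11 to 39 mm; seated, the origin is 52 mm above the container's origin. z up. 0.11 to 0.23 kg.
- lid_square: Lid of the square container: square steel plate, 114 x 114 mm. Underside panel (82 x 82 mm, 8 mm deep) drops inside the rim with 8 mm play each side, flange 3 mm. Middle grip: black bar, 50 mm along x, 16 mm along y. Origin: middle of the underside; the grip spans z = 11 to 39 mm; seated, the origin is 52 mm above the container's origin. z up, x and y along its sides. 0.11 to 0.23 kg.
- lid_oblong: Lid of the oblong container: oblong steel plate, 130 x 90 mm (x, y). Underside panel (98 x 58 mm, 8 mm deep) drops inside the rim with 8 mm play each side, flange 3 mm. Middle grip: black bar, 50 mm along x, 16 mm along y. Origin: middle of the underside; the grip spans z = 11 to 39 mm; seated, the origin is 52 mm above the container's origin. z up, x along its long side. 0.11 to 0.23 kg.
- timer: Bystander: loose round white kitchen timer, 64 mm diameter, 37 mm tall with its small grey turning bar. Not a lid; to be left alone. Origin: centre of its underside.
- forming_ring: Bystander: loose plain steel forming ring standing upright, open at both ends, 60 mm diameter, 45 mm tall. To be left alone. Origin: centre of its underside. (A low spice jar, 42 mm diameter and at most 65 mm tall, also stands among the things; pepper mill, bottle, plates and moulds stand farther out.)
Mind the look-alikes: they are no part of the job. Leave any green or pink look-alike of the pot_small alone.

How it is judged (in metres and radians):
At the end, for the whole second after the job is handed in: Each lid lies on its own container: centres within 12 mm horizontally, the lid's origin 48 to 56 mm above the container's origin (seated, not on top of the rim), lid and container level within 0.06 rad, containers on the table, all lids released and at rest (horizontal distance between lid_small and pot_small below 0.012 m and z of lid_small in the frame of pot_small between 0.048 and 0.056 m and angle between each of lid_small, pot_small, lid_large, pot_large, lid_square, box_square, lid_oblong, box_oblong's own z axis and vertical below 0.06 rad and linear speed of each of lid_small, lid_large, lid_square, lid_oblong below 0.02 m/s and height (world z) of each of pot_small, pot_large, box_square, box_oblong below 0.005 m and contact force between each of lid_small, lid_large, lid_square, lid_oblong and the fingers below 0.05 N and horizontal distance between lid_large and pot_large below 0.012 m and z of lid_large in the frame of pot_large between 0.048 and 0.056 m and horizontal distance between lid_square and box_square below 0.012 m and z of lid_square in the frame of box_square between 0.048 and 0.056 m and horizontal distance between lid_oblong and box_oblong below 0.012 m and z of lid_oblong in the frame of box_oblong between 0.048 and 0.056 m); the robot touches nothing.
It fails at once if a container is pushed more than 40 mm from its place or tipped by more than 20 degrees (distance of any of pot_small, pot_large, box_square, box_oblong from where it was at the start of the episode above 0.04 m or angle between any of pot_small, pot_large, box_square, box_oblong's own z axis and vertical above 0.35 rad).
It fails at once if the kitchen timer is moved more than 30 mm or tipped by more than 30 degrees (distance of timer from where it was at the start of the episode above 0.03 m or angle between timer's own z axis and vertical above 0.52 rad).
It fails at once if the forming ring is moved more than 30 mm or tipped by more than 30 degrees (distance of forming_ring from where it was at the start of the episode above 0.03 m or angle between forming_ring's own z axis and vertical above 0.52 rad).
It also fails if it takes over 115 s, if anything falls off the work surface, if the arm or the gripper's body presses on something with over 40 N, if the wrist force passes 120 N, or if a joint passes its speed limit or range.

## Robot

A 7-joint arm with a two-finger parallel gripper is mounted at the origin on the work surface. World frame = base frame: x ahead of the robot, y to its left, z up, the work surface at z = 0. Lengths are in mm, angles in degrees, forces in N, time in s.
With the tool pointing down it reaches from about 400 to 850 mm from the base axis. Payload 4.4 kg.
Tool frame: the origin (TCP) lies on the centre line of the jaws, within the pads' length; the fingertips stand 17 mm ahead of it and the grasp point (between the pads) lies 2 mm behind it; z points along the fingers, y is the line along which they close (so a half turn about z gives the same grasp; the last joint's range is limited). The gripper opens to 94 mm and grips with 3 to 60 N. Pads are 16 mm wide; open, the fingers measure 119 mm over their backs; the gripper's body (75 mm by 177 mm) begins 78 mm behind the grasp point.
Start: joints at [73.465, 36.005, 2.206, 86.941, -1.547, 57.084, -1.146], TCP at [143.652, -633.942, 222.478] pointing down, gripper open.
Joint ranges: [-175.42, 175.42], [-21.48, 121.26], [-71.46, 75.88], [10.55, 141.38], [-63.04, 243.04], [13.31, 113.54], [-168.57, 168.57]. Speed limits (degrees/s): [147.25, 147.25, 180, 180, 180, 180, 180].

## Interface

Orientations are given as a 3x3 rotation matrix whose columns are the frame's x, y, z axes.
In Python, from plant import ctrl gives the robot as it stands. The module is installed in compiled form; this text tells all that it offers.
- The arm moves only by the tool drive_tool, never from a script. Its argument "increments" is a list of rows, each a list of 3 entries, a list of its own where there are three numbers: the shift along the world's x, y, z in mm, then the turn, a rotation vector about the world's x, y, z in degrees, then the opening, from -1 (shut) to 1 (fully open). In form: [[[tx, ty, tz], [rx, ry, rz], claw], ...]. A call has 1 to 10 rows; each row is the pose to reach, as a shift and turn from the pose commanded when the call began; what a row does not reach only later rows make up. A row lasts 1/10 s, in which the tool goes at most 50 mm and 8.59 degrees, less where a joint would pass 70% of its speed; a pose out of reach is approached as far as the arm can. A call with a gripper value outside its range is refused whole. The fingers move at their own pace and stop on an object; the grip force is fixed at half the most. Time passes only in rows, so rows that repeat a pose let the fingers close. It gives the time, the measured TCP pose, the force, the opening and the grip force at its end, in the units of the state.
- ctrl.state(): the state, without advancing time (a new reading comes with each control period).
- ctrl.camera(name): name is "scene" or "side" or "wrist"; returns a dict with "color" (384x512x3 uint8, red, green, blue), "K" (3x3 intrinsics, pixels), "dist_coeffs" ([k1, k2, p1, p2, k3] as OpenCV has them; the pictures are not rectified), "extrinsics" (4x4, takes a point from camera to world coordinates). Camera axes: x right, y up, looking along -z (the intrinsics and any distortion apply to the point x, -y, -z); pixel columns grow to the right and rows downward; lengths in mm; the calibration is good to about 2 mm. A picture is of the moment at which its call begins. There is no depth.
- ctrl.finish_job(): hands the job in; it is judged then, once.
The state is a dict: "time_s": time; "joint_pos": joint angles; "qvel": joint speeds; "tau": joint torques, N m; "position": TCP position; "tcp_rot": TCP orientation; "force": force on the tool from outside, world axes, zero at the start; "wrist_torque": the same for the moment, N m; "opening": finger opening in mm; "grip_force": force on a finger pad.
Only numpy, scipy, OpenCV 4.12 (cv2) and the standard library are available. Lean on these libraries where they do the work, as an engineer would, in place of code of your own. Each camera call takes 0.05 s, during which the arm holds its last target. There are 200 camera calls.

## Working session

There is one attempt and no reset: what is moved stays moved. The work goes in short steps, Python scripts to look and compute and a tool call to move; the robot and the scene stay as the last step left them, time stands still between calls to the robot, and variables do not carry over. Pictures are saved under pics/ and viewed, at most 14 in all, crops included, and the job is handed in when it is done.

Besides the shell and the picture viewer there is one more tool, called after "Call:" in YAML: its name, and indented under it one key for each argument. drive_tool: Moves the arm, as the interface text tells. Its arguments: {"type":"object","properties":{"increments":{"type":"array","items":{"type":"array"}}},"required":["increments"]}

```bash
mkdir -p pics
cat > h.py <<'E'
import numpy as np, cv2
from plant import ctrl
def grab(n,f=None):
    c=ctrl.camera(n)
    if f: cv2.imwrite('pics/'+f,c['color'][:,:,::-1])
    return c
def ray(c,uv):
    p=cv2.undistortPoints(np.array(uv,float).reshape(-1,1,2),c['K'],np.array(c['dist_coeffs'],float)).reshape(-1,2)
    d=np.c_[p[:,0],-p[:,1],-np.ones(len(p))]
    E=np.array(c['extrinsics']);return E[:3,3],d@E[:3,:3].T
def onz(c,uv,z):
    o,d=ray(c,uv);return o+d*((z-o[2])/d[:,2])[:,None]
def proj(c,P):
    E=np.linalg.inv(np.array(c['extrinsics']));q=np.atleast_2d(P)@E[:3,:3].T+E[:3,3]
    q=q*[1,-1,-1]
    return cv2.projectPoints(q,np.zeros(3),np.zeros(3),c['K'],np.array(c['dist_coeffs'],float))[0].reshape(-1,2)
E
python3 - <<'E'
from h import *
import pickle
a=grab('scene','scene0.png');b=grab('side','side0.png');w=grab('wrist','wrist0.png')
pickle.dump((a,b,w),open('c0.pkl','wb'))
for c in (a,b,w): print(np.round(c['extrinsics'],2).tolist(),c['K'][0][0])
cv2.imwrite('pics/all0.png',np.hstack([a['color'],b['color']])[:,:,::-1][:, :])
s=ctrl.state();print(s['time_s'],s['position'],s['tcp_rot'],s['opening'],s['force'])
E
```

```text
[[0.87, -0.42, 0.25, 863.41], [0.49, 0.74, -0.47, -641.22], [0.01, 0.53, 0.85, 1235.9], [0.0, 0.0, 0.0, 1.0]] 482.765477412393
[[-0.45, 0.51, -0.73, -708.82], [-0.89, -0.24, 0.38, 640.65], [0.02, 0.82, 0.57, 1000.64], [0.0, 0.0, 0.0, 1.0]] 472.12568375428145
[[0.22, 0.94, 0.27, 222.62], [-0.98, 0.21, 0.06, -616.21], [-0.0, -0.28, 0.96, 383.93], [0.0, 0.0, 0.0, 1.0]] 278.74490933484213
0.15 [ 143.56585548 -633.51144659  221.79958722] [[ 9.75280310e-01  2.20971124e-01 -2.81305864e-04]
 [ 2.20971303e-01 -9.75279452e-01  1.29350769e-03]
 [ 1.14760196e-05 -1.32369311e-03 -9.99999124e-01]] 93.99525055300334 [-0.0627589  -0.35166524  0.57872281]
```

View pics/scene0.png

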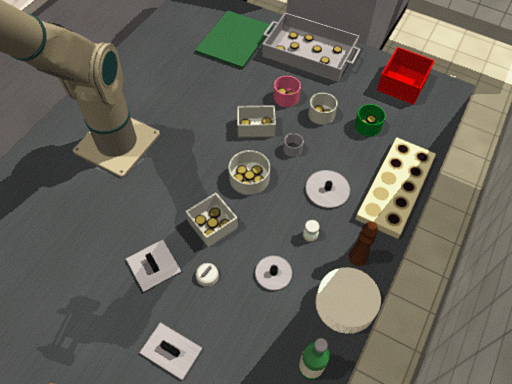

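View pics/side0.png

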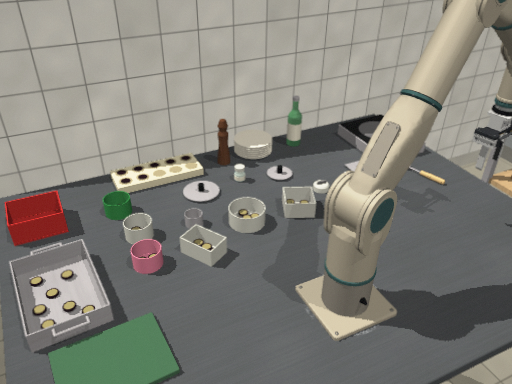

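Candidates, scene pixels:
- **Lids:** round at (328,188) and (273,272), rectangular plates at (153,265) and (171,350).
- **White containers:** (323,108) small pot, (249,171) large pot, (212,219) square, (256,121) oblong.
- **Not to be taken:** pink pot (287,91), green pot (370,120), timer (207,274), ring (293,145), jar (311,231), plates (348,300).

Next I'll segment and measure these.

```bash
cat > m0.py <<'E'
from h import *
import pickle
from scipy.optimize import least_squares
a,b,w=pickle.load(open('c0.pkl','rb'))
def seg(c,seed,r,thr=120):
    im=c['color'];hsv=cv2.cvtColor(im,cv2.COLOR_RGB2HSV)
    m=((hsv[...,2]>thr)&(hsv[...,1]<75)).astype(np.uint8)
    k=np.zeros_like(m);cv2.circle(k,seed,r,1,-1);m&=k
    cs,_=cv2.findContours(m,cv2.RETR_EXTERNAL,cv2.CHAIN_APPROX_NONE)
    return max(cs,key=cv2.contourArea)
if __name__=='__main__':
  vis=a['color'].copy()
  for n,s,r in [('L',(328,188),32),('S',(273,272),28),('A',(153,265),36),('B',(171,350),36)]:
    ct=seg(a,s,r);cv2.drawContours(vis,[ct],-1,(255,0,0),1)
    p=onz(a,ct,11)[:,:2].astype(np.float32)
    if n in 'LS': print(n,cv2.fitEllipse(p))
    else:
        (x,y),wh,an=cv2.minAreaRect(p);print(n,(x,y),wh,an)
  for n,s,r in [('pl',(249,171),30),('ps',(323,108),19),('bs',(212,219),34),('bo',(256,121),27)]:
    ct=seg(a,s,r,100);cv2.drawContours(vis,[ct],-1,(0,255,0),1)
    p=onz(a,ct,60)[:,:2].astype(np.float32)
    print(n,cv2.minAreaRect(p))
    if n[0]=='p':
        R={'pl':62,'ps':45}[n]
        cam=np.array(a['extrinsics'])[:2,3];c0=p.mean(0)
        for _ in range(6):
            u=(c0-cam)/np.linalg.norm(c0-cam)
            q=p[(p-c0)@u>0.0*R]
            s_=least_squares(lambda v:np.hypot(*(q-v).T)-R,c0,loss='soft_l1');c0=s_.x
        print('  circ',c0,np.abs(s_.fun).mean())
  v=np.vstack([cv2.resize(vis[75:250,120:360],None,fx=2.2,fy=1.9)[:330],cv2.resize(vis[228:384,110:350],None,fx=2.2,fy=1.7)])
  cv2.imwrite('pics/seg.png',v[:600,:,::-1])
E
python3 m0.py
```

```text
L ((673.09521484375, 170.4076690673828), (132.87449645996094, 134.16741943359375), 28.73027801513672)
S ((658.2542114257812, -153.1778106689453), (99.18516540527344, 99.44744873046875), 31.75836944580078)
A (358.1548156738281, -296.011474609375) (115.43545532226562, 117.10116577148438) 61.38080978393555
B (532.484619140625, -466.0298156738281) (91.6852798461914, 132.00006103515625) 88.97638702392578
pl ((451.6348571777344, 78.12568664550781), (126.17760467529297, 156.2763214111328), 29.409666061401367)
  circ [442.87601739  93.12073368] 0.8574831235261342
ps ((538.6928100585938, 419.78094482421875), (93.43377685546875, 136.65200805664062), 28.628894805908203)
  circ [527.67865254 441.15443477] 1.0158163375038078
bs ((439.8813781738281, -111.66010284423828), (117.30410766601562, 133.23300170898438), 66.21724700927734)
bo ((372.5743713378906, 263.59967041015625), (123.43051147460938, 126.38268280029297), 29.486879348754883)
```

View pics/seg.png

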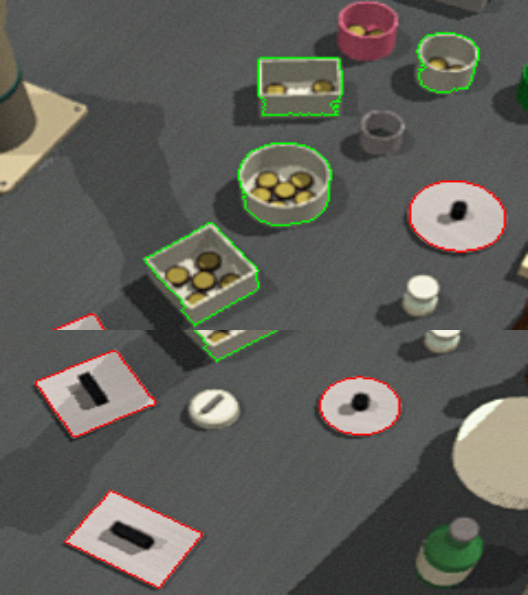

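```bash
cat > m1.py <<'E'
from m0 import *
def inter(sa,ra,sb,rb,z,c0,ta=100,tb=100,A=a,B=b):
    M=[];o=np.array(c0)-110
    for c,s,r,t in ((A,sa,ra,ta),(B,sb,rb,tb)):
        p=onz(c,cv2.convexHull(seg(c,s,r,t)),z)[:,:2]
        m=np.zeros((880,880),np.uint8);cv2.fillPoly(m,[np.round((p-o)*4).astype(np.int32)],1);M.append(m)
    i=M[0]&M[1];ct=max(cv2.findContours(i,0,1)[0],key=cv2.contourArea)
    return (ct.reshape(-1,2)/4+o).astype(np.float32),i.sum()/16
if __name__=='__main__':
  vis=b['color'].copy()
  for n,sa,ra,sb,rb,z,c0 in [('pl',(249,171),30,(247,214),26,60,(443,93)),('ps',(323,108),19,(138,229),19,60,(528,441)),
    ('bs',(212,219),34,(299,202),24,60,(440,-111)),('bo',(256,121),27,(203,245),29,60,(373,264)),
    ('L',(328,188),32,(201,191),24,11,(673,170)),('S',(273,272),28,(280,173),18,11,(658,-153))]:
    p,ar=inter(sa,ra,sb,rb,z,c0)
    print(n,'rect',np.round(np.hstack([np.ravel(x) for x in cv2.minAreaRect(p)]),1),'ell',np.round(np.hstack([np.ravel(x) for x in cv2.fitEllipse(p)]),1),ar)
    ct=seg(b,sb,rb,100);cv2.drawContours(vis,[ct],-1,(255,0,0),1)
    if z==11: print('  side only',cv2.fitEllipse(onz(b,ct,11)[:,:2].astype(np.float32)))
  cv2.imwrite('pics/segb.png',cv2.resize(vis[150:280,100:340],None,fx=3,fy=3)[:,:,::-1])
  # knob/bar check: dark blobs near lid centres projected
E
python3 m1.py
```

```text
pl rect [451.8  78.2 126.3 156.5  29.7] ell [451.2  80.  128.4 160.6  33.8] 16156.125
ps rect [526.1 439.2  87.9  95.3  12.3] ell [525.4 437.2  88.2  99.2 178.9] 6845.6875
bs rect [ 440.  -111.6  117.5  133.3   66.3] ell [ 440.1 -111.2  127.7  154.7   50.3] 14680.0
bo rect [372.7 263.7 123.5 126.6  29.5] ell [371.9 267.1 135.9 145.9  57.9] 14705.5
L rect [673.9 169.9 137.1 134.5  29.5] ell [673.  170.7 136.5 137.  179.4] 14710.5625
  side only ((658.6753540039062, 169.9418487548828), (160.5669403076172, 244.23109436035156), 66.90815734863281)
S rect [ 658.6 -152.   101.5  100.5   29.2] ell [ 658.2 -152.7  101.5  102.   164.8] 8166.875
  side only ((642.2301025390625, -151.4063262939453), (138.8732147216797, 231.3772430419922), 55.962223052978516)
```

View pics/segb.png

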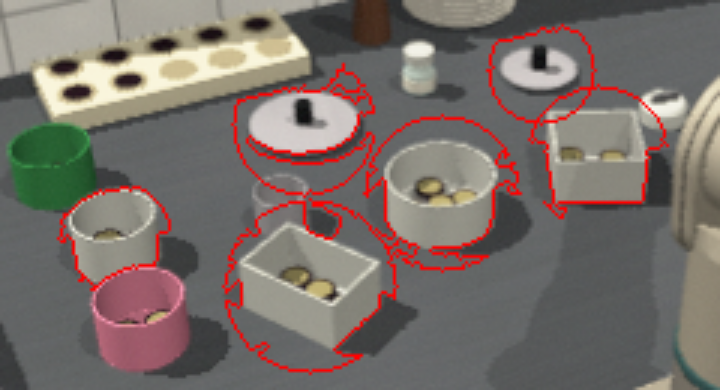

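The side mask at V>100 leaks onto the worktop, so the threshold has to go up.

```bash
cat > m2.py <<'E'
from m1 import *
vis=b['color'].copy()
V=b['color'].max(2);print('table/wall V:',V[205,225],V[235,262],V[225,300],V[232,240],V[262,215])
for n,sa,ra,sb,rb,z,c0 in [('pl',(249,171),30,(247,214),26,60,(443,93)),('ps',(323,108),19,(138,229),19,60,(528,441)),
    ('bs',(212,219),34,(299,202),24,60,(440,-111)),('bo',(256,121),27,(203,245),29,60,(373,264)),
    ('L',(328,188),32,(201,191),24,11,(673,170)),('S',(273,272),28,(280,173),18,11,(658,-153))]:
    t=140
    p,ar=inter(sa,ra,sb,rb,z,c0,tb=t)
    print(n,'rect',np.round(np.hstack([np.ravel(x) for x in cv2.minAreaRect(p)]),1),'ell',np.round(np.hstack([np.ravel(x) for x in cv2.fitEllipse(p)]),1),ar)
    ct=seg(b,sb,rb,t);cv2.drawContours(vis,[ct],-1,(255,0,0),1)
    if z==11: print('  side only',cv2.fitEllipse(onz(b,ct,11)[:,:2].astype(np.float32)))
cv2.imwrite('pics/segb2.png',cv2.resize(vis[150:280,100:340],None,fx=3,fy=3)[:,:,::-1])
E
python3 m2.py
```

```text
table/wall V: 104 103 88 120 114
pl rect [440.7  92.4 121.  120.8  29.8] ell [440.   92.7 120.5 124.2 170.5] 11779.625
ps rect [524.  438.3  87.3  88.4  76.7] ell [523.9 438.9  86.4  89.5   9.2] 6091.0625
bs rect [ 435.4 -109.9  119.5  121.4   67.5] ell [ 432.  -109.2  121.5  143.    19.4] 12551.9375
bo rect [360.6 281.3 119.1  85.3  30.2] ell [359.4 280.7  96.1 141.8 120.5] 9888.625
L rect [667.7 170.4 132.6 124.4  64.5] ell [669.2 170.3 127.8 133.1 165.8] 13382.5625
  side only ((668.1294555664062, 170.20806884765625), (127.52670288085938, 132.8433074951172), 155.20973205566406)
S rect [ 653.6 -152.1   95.2   93.8   62.4] ell [ 654.9 -152.1   94.9   97.9  173. ] 7306.25
  side only ((653.7068481445312, -150.024169921875), (92.80950164794922, 93.97598266601562), 11.115943908691406)
```

View pics/segb2.png

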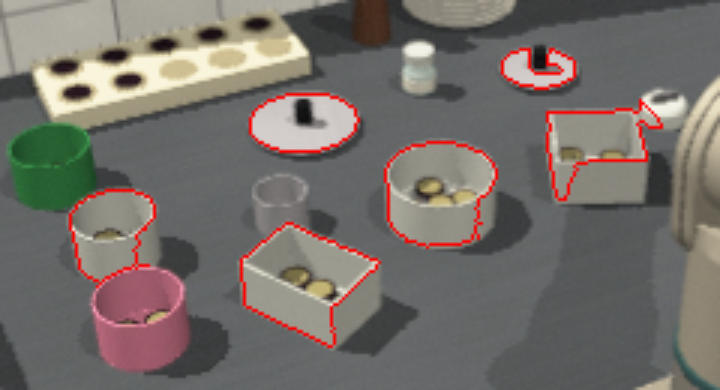

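```bash
cat > m3.py <<'E'
from m1 import *
for nm,c,s,r,t in [('bs scene',a,(212,219),34,100),('bo scene',a,(256,121),27,100),('bo side',b,(203,245),29,140),('bs side',b,(296,202),22,140)]:
    h=cv2.convexHull(seg(c,s,r,t))
    q=cv2.approxPolyDP(h,2.0,True).reshape(-1,2)
    P=onz(c,q,60)[:,:2]
    print(nm);print(np.c_[q,np.round(P,1),np.round(np.linalg.norm(np.roll(P,-1,0)-P,axis=1),1)])
# grips of A and B: dark bar in scene, at z=39 top
for n,s,ctr in [('A',(153,265),(358,-296)),('B',(171,350),(532,-466)),('L',(328,188),(673,170)),('S',(273,272),(658,-153))]:
    im=a['color'].max(2);k=np.zeros_like(im);cv2.circle(k,s,14,1,-1)
    m=((im<45)&(k>0)).astype(np.uint8);ct=max(cv2.findContours(m,0,1)[0],key=cv2.contourArea)
    print(n,cv2.minAreaRect(onz(a,ct,39)[:,:2].astype(np.float32)),'proj z25 of centre',proj(a,[[*ctr,25.]]),ct.reshape(-1,2).mean(0))
E
python3 m3.py
```

```text
bs scene
[[ 216.   192.   405.2  -33.7   96.9]
 [ 236.   215.   494.4  -71.6   35.3]
 [ 237.   226.   514.5 -100.6   98.9]
 [ 208.   246.   477.2 -192.2  130.2]
 [ 185.   211.   362.3 -131.   106.3]]
bo scene
[[274.  106.  395.2 343.9 122.2]
 [273.  135.  449.5 234.5 106.4]
 [239.  135.  356.8 182.2 126.4]
 [238.  105.  290.5 289.8 117.8]]
bo side
[[195.  224.  429.4 278.4 119.5]
 [226.  237.  327.8 215.3 130. ]
 [210.  265.  234.3 305.5 107.6]
 [181.  251.  327.  360.1  69.6]
 [180.  236.  393.7 340.4  71.5]]
bs side
[[ 312.   187.   448.2 -171.1   26.4]
 [ 315.   191.   422.2 -167.2   72.6]
 [ 315.   203.   360.8 -128.4  126.5]
 [ 286.   216.   340.3   -3.6  169.6]
 [ 282.   187.   494.4  -74.3  107.3]]
A ((364.3764343261719, -300.62921142578125), (14.285901069641113, 57.09223556518555), 61.22779846191406) proj z25 of centre [[151.88134137 262.17747657]] [151.925 262.5  ]
B ((536.7977905273438, -468.5481872558594), (16.1068058013916, 51.65080642700195), 88.84912872314453) proj z25 of centre [[169.50575512 348.18923102]] [169.7804878  348.48780488]
L ((675.413818359375, 160.31072998046875), (15.9441556930542, 33.17646408081055), 9.499051094055176) proj z25 of centre [[327.98933751 185.36925101]] [327.85714286 185.66666667]
S ((659.8001098632812, -159.52841186523438), (16.122346878051758, 23.34715461730957), 28.194133758544922) proj z25 of centre [[273.35506893 269.81225743]] [273.2173913  270.17391304]
```

Every measurement agrees with the given sizes: the lids come out at 133, 99, 116 and 92x132 mm. The plate at (153,265) is the square lid and the one at (171,350) is the oblong lid. Before reaching I'll check the containers with the wrist camera.

Call:
drive_tool:
  increments:
    - [[276,333,80],[0,0,0],0.2]
    - [[276,333,80],[0,0,0],0.2]
    - [[276,333,80],[0,0,0],0.2]
    - [[276,333,80],[0,0,0],0.2]
    - [[276,333,80],[0,0,0],0.2]
    - [[276,333,80],[0,0,0],0.2]
    - [[276,333,80],[0,0,0],0.2]
    - [[276,333,80],[0,0,0],0.2]
    - [[276,333,80],[0,0,0],0.2]
    - [[276,333,80],[0,0,0],0.2]

```text
time_s: 1.15
position: [424.4, -295.4, 303.4]
tcp_rot: [[0.973, 0.231, 0.004], [0.231, -0.973, 0.002], [0.004, -0.001, -1.0]]
force: [-0.0, -1.1, -0.1]
opening: 56.5
grip_force: 0.0
```

Call:
drive_tool:
  increments:
    - [[20,450,20],[0,0,0],0.2]
    - [[20,450,20],[0,0,0],0.2]
    - [[20,450,20],[0,0,0],0.2]
    - [[20,450,20],[0,0,0],0.2]
    - [[20,450,20],[0,0,0],0.2]
    - [[20,450,20],[0,0,0],0.2]
    - [[20,450,20],[0,0,0],0.2]
    - [[20,450,20],[0,0,0],0.2]
    - [[20,450,20],[0,0,0],0.2]
    - [[20,450,20],[0,0,0],0.2]

```text
time_s: 2.15
position: [439.2, 155.7, 322.7]
tcp_rot: [[0.973, 0.231, 0.001], [0.231, -0.973, 0.004], [0.002, -0.004, -1.0]]
force: [0.1, 0.2, -0.1]
opening: 56.2
grip_force: 0.0
```

Call:
drive_tool:
  increments:
    - [[0,0,0],[0,0,0],0.2]
    - [[0,0,0],[0,0,0],0.2]

```text
time_s: 2.35
position: [439.7, 146.9, 322.0]
tcp_rot: [[0.976, 0.218, -0.001], [0.218, -0.976, -0.002], [-0.001, 0.001, -1.0]]
force: [1.1, -0.6, -0.5]
opening: 56.4
grip_force: 0.0
```

Run:
```python
from h import *
import pickle
w=grab('wrist','wrist1.png');pickle.dump(w,open('w1.pkl','wb'))
s=ctrl.state();print(s['time_s'],s['position'],s['tcp_rot'],s['opening'],s['joint_pos'])
for n,p in dict(pl=(441,93,60),ps=(525,439,60),bs=(428,-102,60),bo=(360.5,281,60),S=(658,-153,11),L=(673,170,11)).items(): print(n,proj(w,[p]).round())
```

```text
2.4 [439.76382573 146.74488099 322.15962033] [[ 9.76044807e-01  2.17568694e-01 -6.30674849e-04]
 [ 2.17567745e-01 -9.76044345e-01 -1.30861144e-03]
 [-9.00279501e-04  1.14004889e-03 -9.99998945e-01]] 56.20003541091614 [ -10.32361672   14.54018951  -14.8014705   106.75757024    4.3394477
   59.30176258 -104.32729243]
pl [[290. 174.]]
ps [[72. 68.]]
bs [[403. 207.]]
bo [[163. 197.]]
S [[464.  73.]]
L [[275.  10.]]
```

View pics/wrist1.png

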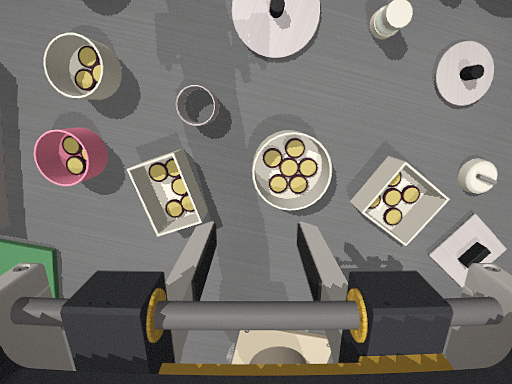

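Wrist view: white small pot (75,66), large pot (291,170), oblong box (166,193), square box (399,200), lid_small (464,73), with ring, timer and pink pot clear of these. Now I'll measure the rims in it.

```bash
cat > m4.py <<'E'
from h import *
import pickle
from m0 import seg
from scipy.optimize import least_squares
w=pickle.load(open('w1.pkl','rb'));vis=w['color'].copy()
cam=np.array(w['extrinsics'])[:2,3]
for n,s,r,R,c0 in [('pl',(291,170),44,62,(441,93)),('ps',(76,66),40,45,(525,439)),('S',(464,73),36,50,(658,-153)),
   ('bs',(399,200),56,0,0),('bo',(166,193),50,0,0)]:
    t=140
    ct=cv2.convexHull(seg(w,s,r,t)) if not R else seg(w,s,r,t)
    cv2.drawContours(vis,[ct],-1,(255,0,0),1)
    z=11 if n=='S' else 60
    p=onz(w,ct,z)[:,:2]
    if R:
        c0=np.array(c0,float)
        for _ in range(5):
            u=(c0-cam)/np.linalg.norm(c0-cam);q=p[(p-c0)@u>-5] if z==60 else p
            f=least_squares(lambda v:np.hypot(*(q-v).T)-R,c0,loss='soft_l1');c0=f.x
        f2=least_squares(lambda v:np.hypot(*(q-v[:2]).T)-v[2],[*c0,R],loss='soft_l1')
        print(n,c0.round(1),np.abs(f.fun).mean().round(2),f2.x.round(1))
    else:
        q=cv2.approxPolyDP(ct,2.0,True).reshape(-1,2);P=onz(w,q,60)[:,:2]
        print(n);print(np.c_[q,np.round(P,1),np.round(np.linalg.norm(np.roll(P,-1,0)-P,axis=1),1)])
cv2.imwrite('pics/segw.png',cv2.resize(vis[20:260],None,fx=1.56,fy=1.56)[:,:,::-1])
E
python3 m4.py
```

```text
pl [443.9  91.2] 0.43 [444.   91.3  62.1]
ps [527.7 438. ] 0.42 [527.8 438.3  44.7]
S [ 658.4 -154.4] 0.48 [ 658.4 -154.3   49.7]
bs
[[ 388.   156.   501.4  -48.5   35.2]
 [ 408.   163.   498.3  -83.5   97.3]
 [ 449.   198.   459.5 -172.7  103.1]
 [ 406.   245.   364.4 -132.6  132.8]
 [ 349.   201.   418.3  -11.2   91. ]]
bo
[[180.  149.  441.6 265.8 122. ]
 [201.  222.  330.8 214.8  81.3]
 [156.  236.  289.1 284.6 119.6]
 [126.  169.  392.5 344.6  92.9]]
```

View pics/segw.png

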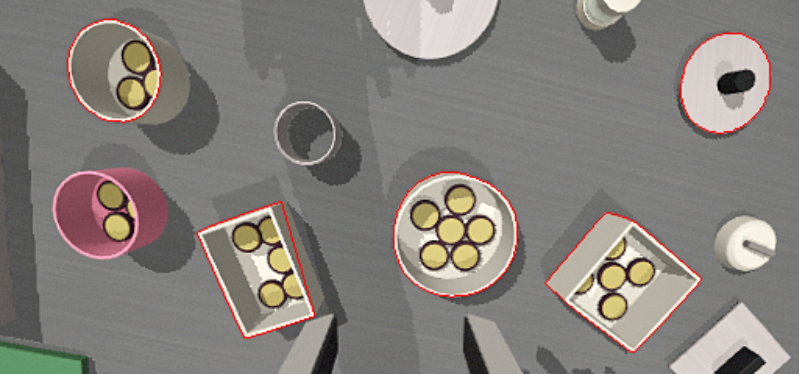

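Targets (mm, degrees):

| Container | x | y | angle |
|---|---|---|---|
| pot_large | 443.5 | 92 | – |
| pot_small | 527.5 | 439 | – |
| box_square | 430.5 | -102.7 | -23 |
| box_oblong | 361 | 280.5 | 30 |

Three views agree to about 3 mm. The square lid comes first.

Call:
drive_tool:
  increments:
    - [[-82,-443,-170],[0,0,-41.3],0.2]
    - [[-82,-443,-170],[0,0,-41.3],0.2]
    - [[-82,-443,-170],[0,0,-41.3],0.2]
    - [[-82,-443,-170],[0,0,-41.3],0.2]
    - [[-82,-443,-170],[0,0,-41.3],0.2]
    - [[-82,-443,-170],[0,0,-41.3],0.2]
    - [[-82,-443,-170],[0,0,-41.3],0.2]
    - [[-82,-443,-170],[0,0,-41.3],0.2]
    - [[-82,-443,-170],[0,0,-41.3],0.2]
    - [[-82,-443,-170],[0,0,-41.3],0.2]

```text
time_s: 3.4
position: [354.5, -298.7, 151.5]
tcp_rot: [[0.875, -0.484, -0.002], [-0.484, -0.875, -0.001], [-0.001, 0.002, -1.0]]
force: [0.5, -0.2, 0.4]
opening: 56.6
grip_force: 0.0
```

Call:
drive_tool:
  increments:
    - [[0,0,0],[0,0,0],0.2]
    - [[0,0,0],[0,0,0],0.2]
    - [[0,0,0],[0,0,0],0.2]

```text
time_s: 3.7
position: [357.5, -293.3, 152.8]
tcp_rot: [[0.879, -0.477, 0.0], [-0.477, -0.879, 0.0], [0.0, -0.0, -1.0]]
force: [-0.0, -0.5, -0.1]
opening: 56.4
grip_force: 0.0
```

Call:
drive_tool:
  increments:
    - [[0.5,-2,-50],[0,0,0],0.2]
    - [[0.5,-2,-90],[0,0,0],0.2]
    - [[0.5,-2,-110],[0,0,0],0.2]
    - [[0.5,-2,-121],[0,0,0],0.2]
    - [[0.5,-2,-121],[0,0,0],0.2]
    - [[0.5,-2,-121],[0,0,0],0.2]
    - [[0.5,-2,-121],[0,0,0],-1]
    - [[0.5,-2,-121],[0,0,0],-1]
    - [[0.5,-2,-121],[0,0,0],-1]
    - [[0.5,-2,-121],[0,0,0],-1]

```text
time_s: 4.7
position: [358.4, -296.1, 31.9]
tcp_rot: [[0.878, -0.478, 0.001], [-0.478, -0.878, -0.001], [0.001, 0.0, -1.0]]
force: [-0.9, 0.1, -0.3]
opening: 27.6
grip_force: 0.0
```

Call:
drive_tool:
  increments:
    - [[0,0,0],[0,0,0],-1]
    - [[0,0,0],[0,0,0],-1]
    - [[0,0,20],[0,0,0],-1]
    - [[0,0,60],[0,0,0],-1]
    - [[0,0,110],[0,0,0],-1]
    - [[0,0,130],[0,0,0],-1]
    - [[0,0,130],[0,0,0],-1]
    - [[0,0,130],[0,0,0],-1]

```text
time_s: 5.5
position: [357.7, -295.5, 161.0]
tcp_rot: [[0.879, -0.478, -0.0], [-0.478, -0.879, 0.0], [-0.001, -0.0, -1.0]]
force: [0.7, -0.4, -1.6]
opening: 15.3
grip_force: 30.0
```

Call:
drive_tool:
  increments:
    - [[72.5,193,0],[0,0,5.5],-1]
    - [[72.5,193,0],[0,0,5.5],-1]
    - [[72.5,193,0],[0,0,5.5],-1]
    - [[72.5,193,0],[0,0,5.5],-1]
    - [[72.5,193,0],[0,0,5.5],-1]
    - [[72.5,193,0],[0,0,5.5],-1]
    - [[72.5,193,0],[0,0,5.5],-1]
    - [[72.5,193,-30],[0,0,5.5],-1]
    - [[72.5,193,-50],[0,0,5.5],-1]
    - [[72.5,193,-50],[0,0,5.5],-1]

```text
time_s: 6.5
position: [427.7, -104.8, 109.3]
tcp_rot: [[0.919, -0.395, -0.006], [-0.395, -0.919, 0.0], [-0.006, 0.002, -1.0]]
force: [0.3, 0.4, -2.0]
opening: 15.8
grip_force: 30.0
```

Run:
```python
from h import *
a=grab('scene');b=grab('side')
s=ctrl.state();print(s['time_s'],s['position'],s['force'])
v=np.hstack([cv2.resize(a['color'][150:270,150:280],None,fx=3,fy=3),cv2.resize(b['color'][140:260,240:370],None,fx=3,fy=3)])
cv2.imwrite('pics/p1.png',v[:,:,::-1])
```

```text
6.6 [ 429.78574344 -104.55126353  111.29302839] [-0.82287176  0.02825102 -2.38209349]
```

View pics/p1.png

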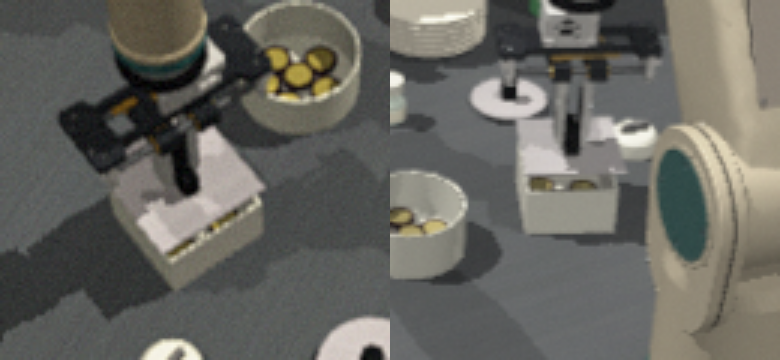

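The square lid hangs level and aligned over the square box. Lowering it now.

Call:
drive_tool:
  increments:
    - [[0,0,0],[0,0,0],-1]
    - [[0,0,-8],[0,0,0],-1]
    - [[0,0,-14],[0,0,0],-1]
    - [[0,0,-20],[0,0,0],-1]
    - [[0,0,-24],[0,0,0],-1]
    - [[0,0,-28],[0,0,0],-1]
    - [[0,0,-28],[0,0,0],-1]
    - [[0,0,-28],[0,0,0],-1]

```text
time_s: 7.4
position: [430.7, -102.9, 83.3]
tcp_rot: [[0.92, -0.391, 0.0], [-0.391, -0.92, -0.0], [0.0, 0.0, -1.0]]
force: [-0.1, -0.2, -1.3]
opening: 15.8
grip_force: 30.0
```

Call:
drive_tool:
  increments:
    - [[0,0,0],[0,0,0],0.2]
    - [[0,0,0],[0,0,0],0.2]
    - [[0,0,0],[0,0,0],0.2]
    - [[0,0,0],[0,0,0],0.2]
    - [[0,0,0],[0,0,0],0.2]
    - [[0,0,40],[0,0,0],0.2]
    - [[0,0,80],[0,0,0],0.2]
    - [[0,0,80],[0,0,0],0.2]
    - [[0,0,80],[0,0,0],0.2]

```text
time_s: 8.3
position: [431.1, -103.0, 164.1]
tcp_rot: [[0.92, -0.391, 0.002], [-0.391, -0.92, -0.0], [0.002, -0.0, -1.0]]
force: [-0.7, -0.5, -0.0]
opening: 56.3
grip_force: 0.0
```

Call:
drive_tool:
  increments:
    - [[102,-363,-20],[0,0,22],0.2]
    - [[102,-363,-20],[0,0,22],0.2]
    - [[102,-363,-20],[0,0,22],0.2]
    - [[102,-363,-20],[0,0,22],0.2]
    - [[102,-363,-20],[0,0,22],0.2]
    - [[102,-363,-20],[0,0,22],0.2]
    - [[102,-363,-20],[0,0,22],0.2]
    - [[102,-363,-20],[0,0,22],0.2]
    - [[102,-363,-20],[0,0,22],0.2]
    - [[102,-363,-20],[0,0,22],0.2]

```text
time_s: 9.3
position: [531.5, -464.9, 140.7]
tcp_rot: [[1.0, -0.019, -0.003], [-0.019, -1.0, 0.003], [-0.003, -0.003, -1.0]]
force: [0.4, 0.4, 0.0]
opening: 56.3
grip_force: 0.0
```

Call:
drive_tool:
  increments:
    - [[0,0,0],[0,0,0],0.2]
    - [[0,0,0],[0,0,0],0.2]
    - [[0,0,0],[0,0,0],0.2]

```text
time_s: 9.6
position: [533.0, -464.6, 143.8]
tcp_rot: [[1.0, -0.017, 0.0], [-0.017, -1.0, 0.0], [0.0, -0.0, -1.0]]
force: [-0.5, -0.8, -1.1]
opening: 56.4
grip_force: 0.0
```

Run:
```python
from h import *
w=grab('wrist');a=grab('scene')
s=ctrl.state();print(s['time_s'],s['position'],s['tcp_rot'],s['joint_pos'])
v=np.hstack([cv2.resize(w['color'],(480,360)),cv2.resize(a['color'][170:270,160:260],(320,360))])
cv2.imwrite('pics/p2.png',v[:,:,::-1])
# lid B outline in wrist (z=11), lit plate
from m0 import seg
u=proj(w,[[532.5,-466,11]])[0];print(u)
ct=seg(w,tuple(int(x) for x in u),150,150)
print(cv2.minAreaRect(onz(w,ct,11)[:,:2].astype(np.float32)))
# seated square lid flange at z=63
import m0
ct=m0.seg(a,(212,215),30,135);print(cv2.minAreaRect(onz(a,ct,63)[:,:2].astype(np.float32)))
```

```text
9.7 [ 532.9141104  -465.25941653  143.87537568] [[ 9.99852765e-01 -1.71572382e-02  2.78493023e-04]
 [-1.71572153e-02 -9.99852801e-01 -8.46945425e-05]
 [ 2.79905153e-04  7.99039077e-05 -9.99999958e-01]] [ 42.10635368  45.53255659  -6.09863442  80.63965524   5.36366376
  54.09424926 -56.3074701 ]
[257.17465136 189.70779049]
((532.9161376953125, -467.84039306640625), (91.04407501220703, 129.7429656982422), 89.08631134033203)
((430.7027893066406, -102.4930648803711), (114.86170959472656, 115.74703979492188), 66.79660034179688)
```

View pics/p2.png

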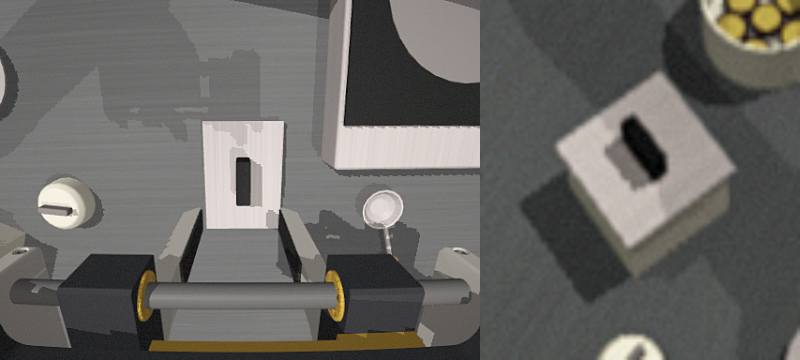

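The square lid is seated flat at (430.7,-102.5). The oblong lid sits under the tool at (532.9,-467), matching the scene measurement.

Call:
drive_tool:
  increments:
    - [[0,-1,-50],[0,0,0],0.2]
    - [[0,-1,-90],[0,0,0],0.2]
    - [[0,-1,-105],[0,0,0],0.2]
    - [[0,-1,-113],[0,0,0],0.2]
    - [[0,-1,-113],[0,0,0],0.2]
    - [[0,-1,-113],[0,0,0],0.2]
    - [[0,-1,-113],[0,0,0],-1]
    - [[0,-1,-113],[0,0,0],-1]
    - [[0,-1,-113],[0,0,0],-1]
    - [[0,-1,-113],[0,0,0],-1]

```text
time_s: 10.7
position: [532.8, -467.1, 31.0]
tcp_rot: [[1.0, -0.018, 0.001], [-0.018, -1.0, -0.0], [0.001, 0.0, -1.0]]
force: [-0.1, 0.4, 0.0]
opening: 27.9
grip_force: 0.0
```

Call:
drive_tool:
  increments:
    - [[0,0,0],[0,0,0],-1]
    - [[0,0,0],[0,0,0],-1]
    - [[0,0,20],[0,0,0],-1]
    - [[0,0,60],[0,0,0],-1]
    - [[0,0,110],[0,0,0],-1]
    - [[0,0,160],[0,0,0],-1]
    - [[0,0,170],[0,0,0],-1]
    - [[0,0,170],[0,0,0],-1]

```text
time_s: 11.5
position: [533.5, -467.6, 202.5]
tcp_rot: [[1.0, -0.018, 0.003], [-0.018, -1.0, -0.002], [0.003, 0.002, -1.0]]
force: [-0.1, -0.1, -2.4]
opening: 15.6
grip_force: 30.0
```

Call:
drive_tool:
  increments:
    - [[-73,377,0],[0,0,16],-1]
    - [[-73,377,0],[0,0,16],-1]
    - [[-73,377,0],[0,0,16],-1]
    - [[-73,377,0],[0,0,16],-1]
    - [[-73,377,0],[0,0,16],-1]
    - [[-73,377,0],[0,0,16],-1]
    - [[-73,377,0],[0,0,16],-1]
    - [[-73,377,0],[0,0,16],-1]
    - [[-73,377,0],[0,0,16],-1]

```text
time_s: 12.4
position: [456.6, -84.1, 198.5]
tcp_rot: [[0.964, 0.267, -0.006], [0.267, -0.964, 0.003], [-0.005, -0.005, -1.0]]
force: [0.7, -0.6, -2.6]
opening: 15.6
grip_force: 30.0
```

Call:
drive_tool:
  increments:
    - [[-98.7,370.4,0],[0,0,15],-1]
    - [[-98.7,370.4,0],[0,0,15],-1]
    - [[-98.7,370.4,0],[0,0,15],-1]
    - [[-98.7,370.4,0],[0,0,15],-1]
    - [[-98.7,370.4,0],[0,0,15],-1]
    - [[-98.7,370.4,0],[0,0,15],-1]
    - [[-98.7,370.4,0],[0,0,15],-1]
    - [[-98.7,370.4,0],[0,0,15],-1]
    - [[-98.7,370.4,-20],[0,0,15],-1]
    - [[-98.7,370.4,-40],[0,0,15],-1]

```text
time_s: 13.4
position: [360.1, 280.6, 158.5]
tcp_rot: [[0.865, 0.501, -0.002], [0.501, -0.865, -0.001], [-0.002, 0.0, -1.0]]
force: [0.3, -2.1, -2.8]
opening: 16.1
grip_force: 30.0
```

Call:
drive_tool:
  increments:
    - [[0,0,-30],[0,0,0],-1]
    - [[0,0,-49],[0,0,0],-1]
    - [[0,0,-49],[0,0,0],-1]
    - [[0,0,-49],[0,0,0],-1]

```text
time_s: 13.8
position: [360.5, 279.5, 110.5]
tcp_rot: [[0.867, 0.499, -0.002], [0.499, -0.867, -0.002], [-0.003, 0.0, -1.0]]
force: [0.6, 0.3, -2.0]
opening: 16.3
grip_force: 30.0
```

Run:
```python
from h import *
a=grab('scene');b=grab('side')
s=ctrl.state();print(s['time_s'],s['position'],s['tcp_rot'],s['force'])
v=np.hstack([cv2.resize(a['color'][70:180,190:320],None,fx=3,fy=3),cv2.resize(b['color'][190:300,140:270],None,fx=3,fy=3)])
cv2.imwrite('pics/p3.png',v[:,:,::-1])
```

```text
13.9 [361.37030373 280.45016995 111.80792099] [[ 8.66601696e-01  4.99000358e-01  3.78151805e-04]
 [ 4.99000215e-01 -8.66601762e-01  4.14975806e-04]
 [ 5.34780097e-04 -1.70920905e-04 -9.99999842e-01]] [ 0.51900565  0.0554317  -2.1835469 ]
```

View pics/p3.png

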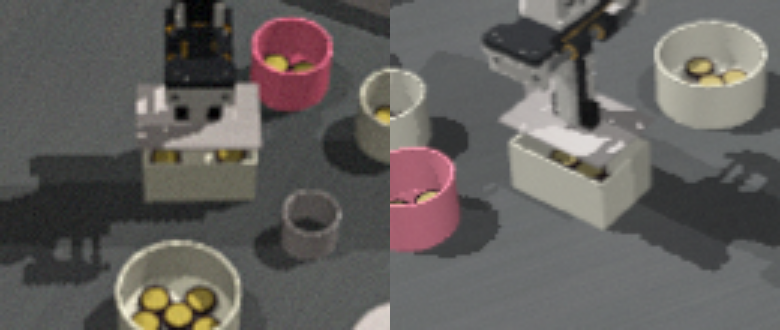

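The oblong lid hangs over its box, aligned. Lowering and releasing it.

Call:
drive_tool:
  increments:
    - [[0,0,-8],[0,0,0],-1]
    - [[0,0,-14],[0,0,0],-1]
    - [[0,0,-20],[0,0,0],-1]
    - [[0,0,-24],[0,0,0],-1]
    - [[0,0,-28],[0,0,0],-1]
    - [[0,0,-28],[0,0,0],-1]
    - [[0,0,-28],[0,0,0],-1]

```text
time_s: 14.6
position: [360.9, 280.5, 83.4]
tcp_rot: [[0.866, 0.5, -0.0], [0.5, -0.866, -0.0], [-0.0, 0.0, -1.0]]
force: [0.8, 0.0, -2.3]
opening: 15.8
grip_force: 30.0
```

Call:
drive_tool:
  increments:
    - [[0,0,0],[0,0,0],0.2]
    - [[0,0,0],[0,0,0],0.2]
    - [[0,0,0],[0,0,0],0.2]
    - [[0,0,0],[0,0,0],0.2]
    - [[0,0,0],[0,0,0],0.2]
    - [[0,0,40],[0,0,0],0.2]
    - [[0,0,80],[0,0,0],0.2]
    - [[0,0,80],[0,0,0],0.2]
    - [[0,0,80],[0,0,0],0.2]

```text
time_s: 15.5
position: [361.4, 280.6, 164.1]
tcp_rot: [[0.867, 0.499, 0.002], [0.499, -0.867, 0.001], [0.002, -0.0, -1.0]]
force: [0.5, -0.7, -0.5]
opening: 56.6
grip_force: 0.0
```

Call:
drive_tool:
  increments:
    - [[312,-110,-20],[0,0,-15],0.2]
    - [[312,-110,-20],[0,0,-15],0.2]
    - [[312,-110,-20],[0,0,-15],0.2]
    - [[312,-110,-20],[0,0,-15],0.2]
    - [[312,-110,-20],[0,0,-15],0.2]
    - [[312,-110,-20],[0,0,-15],0.2]
    - [[312,-110,-20],[0,0,-15],0.2]
    - [[312,-110,-20],[0,0,-15],0.2]
    - [[312,-110,-20],[0,0,-15],0.2]
    - [[312,-110,-20],[0,0,-15],0.2]

```text
time_s: 16.5
position: [670.9, 171.6, 142.2]
tcp_rot: [[0.966, 0.26, -0.003], [0.26, -0.966, -0.0], [-0.003, -0.001, -1.0]]
force: [0.0, 0.4, -1.2]
opening: 56.2
grip_force: 0.0
```

Run:
```python
from h import *
import m0
w=grab('wrist');a=grab('scene')
s=ctrl.state();print(s['time_s'],s['position'])
u=proj(w,[[673,170.4,11]])[0];print(u)
ct=m0.seg(w,tuple(int(x) for x in u),130,150)
p=cv2.convexHull(onz(w,ct,11)[:,:2].astype(np.float32));print(cv2.minEnclosingCircle(p),cv2.fitEllipse(p))
ct=m0.seg(a,(255,119),27,135);print(cv2.minAreaRect(onz(a,ct,63)[:,:2].astype(np.float32)))
```

```text
16.6 [671.42004575 171.79063963 143.21741638]
[257.7260923  187.71470569]
((616.8267822265625, 156.73350524902344), 124.12969970703125) ((553.4571533203125, 142.80323791503906), (210.63494873046875, 377.1454772949219), 101.7686767578125)
((361.0322265625, 284.0451965332031), (130.3760528564453, 92.6821060180664), 31.429807662963867)
```

Call:
drive_tool:
  increments:
    - [[0,0,-50],[0,0,0],0.2]
    - [[0,0,-90],[0,0,0],0.2]
    - [[0,0,-105],[0,0,0],0.2]
    - [[0,0,-113],[0,0,0],0.2]
    - [[0,0,-113],[0,0,0],0.2]
    - [[0,0,-113],[0,0,0],0.2]
    - [[0,0,-113],[0,0,0],-1]
    - [[0,0,-113],[0,0,0],-1]
    - [[0,0,-113],[0,0,0],-1]
    - [[0,0,-113],[0,0,0],-1]

```text
time_s: 17.6
position: [673.2, 170.5, 31.0]
tcp_rot: [[0.966, 0.258, 0.001], [0.258, -0.966, 0.0], [0.001, 0.0, -1.0]]
force: [-0.0, 0.5, 0.9]
opening: 28.1
grip_force: 0.0
```

Call:
drive_tool:
  increments:
    - [[0,0,0],[0,0,0],-1]
    - [[0,0,0],[0,0,0],-1]
    - [[0,0,20],[0,0,0],-1]
    - [[0,0,60],[0,0,0],-1]
    - [[0,0,110],[0,0,0],-1]
    - [[0,0,130],[0,0,0],-1]
    - [[0,0,130],[0,0,0],-1]

```text
time_s: 18.3
position: [675.1, 171.5, 164.1]
tcp_rot: [[0.966, 0.258, 0.007], [0.258, -0.966, 0.002], [0.007, -0.001, -1.0]]
force: [0.8, -0.4, -2.4]
opening: 20.7
grip_force: 30.0
```

Call:
drive_tool:
  increments:
    - [[-229.5,-78.5,0],[0,0,0],-1]
    - [[-229.5,-78.5,0],[0,0,0],-1]
    - [[-229.5,-78.5,0],[0,0,0],-1]
    - [[-229.5,-78.5,0],[0,0,0],-1]
    - [[-229.5,-78.5,0],[0,0,0],-1]
    - [[-229.5,-78.5,0],[0,0,0],-1]
    - [[-229.5,-78.5,-20],[0,0,0],-1]
    - [[-229.5,-78.5,-49],[0,0,0],-1]
    - [[-229.5,-78.5,-49],[0,0,0],-1]
    - [[-229.5,-78.5,-49],[0,0,0],-1]

```text
time_s: 19.3
position: [442.5, 91.9, 110.6]
tcp_rot: [[0.966, 0.259, -0.003], [0.259, -0.966, -0.001], [-0.003, -0.0, -1.0]]
force: [-0.5, -0.3, -1.4]
opening: 20.4
grip_force: 30.0
```

Run:
```python
from h import *
a=grab('scene');b=grab('side')
s=ctrl.state();print(s['time_s'],s['position'],s['opening'],s['force'])
v=np.hstack([cv2.resize(a['color'][80:220,190:320],None,fx=3,fy=3),cv2.resize(b['color'][160:300,160:290],None,fx=3,fy=3)])
cv2.imwrite('pics/p4.png',v[:,:,::-1])
```

```text
19.4 [443.83042686  92.23715022 111.8144547 ] 20.577938571971163 [-0.07490991  0.44260864 -1.78933155]
```

View pics/p4.png

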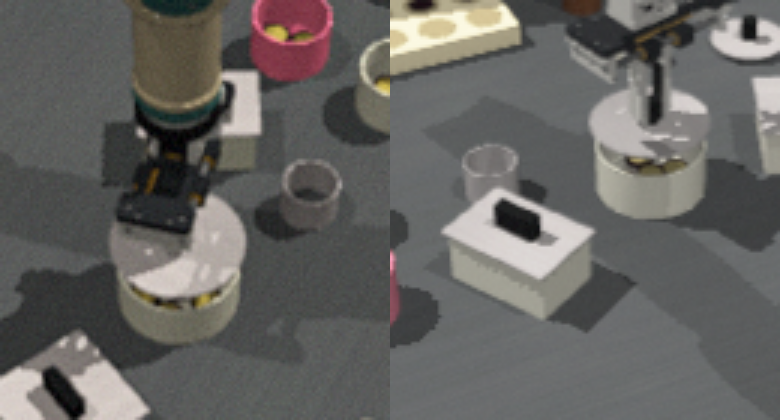

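The oblong lid is seated flat (side view). The large lid hangs level over the large pot, so I'll lower and release it.

Call:
drive_tool:
  increments:
    - [[0,0,-8],[0,0,0],-1]
    - [[0,0,-14],[0,0,0],-1]
    - [[0,0,-20],[0,0,0],-1]
    - [[0,0,-24],[0,0,0],-1]
    - [[0,0,-28],[0,0,0],-1]
    - [[0,0,-28],[0,0,0],-1]
    - [[0,0,-28],[0,0,0],-1]

```text
time_s: 20.1
position: [443.4, 92.0, 83.4]
tcp_rot: [[0.966, 0.258, -0.0], [0.258, -0.966, -0.0], [-0.0, 0.0, -1.0]]
force: [0.3, 0.6, -0.9]
opening: 20.3
grip_force: 30.0
```

Call:
drive_tool:
  increments:
    - [[0,0,0],[0,0,0],0.2]
    - [[0,0,0],[0,0,0],0.2]
    - [[0,0,0],[0,0,0],0.2]
    - [[0,0,0],[0,0,0],0.2]
    - [[0,0,0],[0,0,0],0.2]
    - [[0,0,40],[0,0,0],0.2]
    - [[0,0,80],[0,0,0],0.2]
    - [[0,0,80],[0,0,0],0.2]
    - [[0,0,80],[0,0,0],0.2]

```text
time_s: 21.0
position: [443.9, 91.9, 164.1]
tcp_rot: [[0.966, 0.258, 0.002], [0.258, -0.966, 0.0], [0.002, 0.0, -1.0]]
force: [-0.1, 1.0, -0.8]
opening: 56.3
grip_force: 0.0
```

Call:
drive_tool:
  increments:
    - [[215,-245.5,-20],[0,0,0],0.2]
    - [[215,-245.5,-20],[0,0,0],0.2]
    - [[215,-245.5,-20],[0,0,0],0.2]
    - [[215,-245.5,-20],[0,0,0],0.2]
    - [[215,-245.5,-20],[0,0,0],0.2]
    - [[215,-245.5,-20],[0,0,0],0.2]
    - [[215,-245.5,-20],[0,0,0],0.2]
    - [[215,-245.5,-20],[0,0,0],0.2]
    - [[215,-245.5,-20],[0,0,0],0.2]
    - [[215,-245.5,-20],[0,0,0],0.2]

```text
time_s: 22.0
position: [657.2, -151.4, 142.3]
tcp_rot: [[0.966, 0.26, -0.003], [0.26, -0.966, 0.001], [-0.002, -0.002, -1.0]]
force: [0.3, 0.7, -0.1]
opening: 56.4
grip_force: 0.0
```

Call:
drive_tool:
  increments:
    - [[0,0,-50],[0,0,0],0.2]
    - [[0,0,-90],[0,0,0],0.2]
    - [[0,0,-105],[0,0,0],0.2]
    - [[0,0,-113],[0,0,0],0.2]
    - [[0,0,-113],[0,0,0],0.2]
    - [[0,0,-113],[0,0,0],0.2]
    - [[0,0,-113],[0,0,0],-1]
    - [[0,0,-113],[0,0,0],-1]
    - [[0,0,-113],[0,0,0],-1]
    - [[0,0,-113],[0,0,0],-1]

```text
time_s: 23.0
position: [658.7, -153.7, 30.9]
tcp_rot: [[0.966, 0.258, 0.001], [0.258, -0.966, -0.0], [0.001, 0.0, -1.0]]
force: [0.3, -0.5, -0.6]
opening: 28.1
grip_force: 0.0
```

Call:
drive_tool:
  increments:
    - [[0,0,0],[0,0,0],-1]
    - [[0,0,0],[0,0,0],-1]
    - [[0,0,20],[0,0,0],-1]
    - [[0,0,60],[0,0,0],-1]
    - [[0,0,110],[0,0,0],-1]
    - [[0,0,160],[0,0,0],-1]
    - [[0,0,170],[0,0,0],-1]
    - [[0,0,170],[0,0,0],-1]

```text
time_s: 23.8
position: [659.6, -153.6, 202.6]
tcp_rot: [[0.966, 0.258, 0.004], [0.258, -0.966, -0.001], [0.004, 0.002, -1.0]]
force: [0.2, 1.2, -2.3]
opening: 20.6
grip_force: 30.0
```

Call:
drive_tool:
  increments:
    - [[-65,296,0],[0,0,0],-1]
    - [[-65,296,0],[0,0,0],-1]
    - [[-65,296,0],[0,0,0],-1]
    - [[-65,296,0],[0,0,0],-1]
    - [[-65,296,0],[0,0,0],-1]
    - [[-65,296,0],[0,0,0],-1]
    - [[-65,296,0],[0,0,0],-1]
    - [[-65,296,0],[0,0,0],-1]

```text
time_s: 24.6
position: [591.3, 144.3, 198.1]
tcp_rot: [[0.965, 0.263, -0.005], [0.263, -0.965, -0.001], [-0.005, -0.001, -1.0]]
force: [-1.1, -1.5, -2.0]
opening: 20.3
grip_force: 30.0
```

Call:
drive_tool:
  increments:
    - [[-66,296.5,0],[0,0,0],-1]
    - [[-66,296.5,0],[0,0,0],-1]
    - [[-66,296.5,0],[0,0,0],-1]
    - [[-66,296.5,0],[0,0,0],-1]
    - [[-66,296.5,0],[0,0,0],-1]
    - [[-66,296.5,0],[0,0,0],-1]
    - [[-66,296.5,0],[0,0,0],-1]
    - [[-66,296.5,-20],[0,0,0],-1]
    - [[-66,296.5,-60],[0,0,0],-1]
    - [[-66,296.5,-89],[0,0,0],-1]

```text
time_s: 25.6
position: [528.1, 435.1, 107.8]
tcp_rot: [[0.967, 0.256, -0.002], [0.256, -0.967, -0.004], [-0.003, 0.004, -1.0]]
force: [-0.8, -0.8, -2.4]
opening: 20.7
grip_force: 30.0
```

Call:
drive_tool:
  increments:
    - [[0,0,0],[0,0,0],-1]
    - [[0,0,0],[0,0,0],-1]

```text
time_s: 25.8
position: [528.3, 437.0, 110.5]
tcp_rot: [[0.967, 0.256, -0.001], [0.256, -0.967, -0.002], [-0.002, 0.002, -1.0]]
force: [-0.2, -0.5, -1.3]
opening: 20.4
grip_force: 30.0
```

Run:
```python
from h import *
a=grab('scene');b=grab('side')
s=ctrl.state();print(s['time_s'],s['position'],s['opening'],s['force'])
v=np.hstack([cv2.resize(a['color'][60:180,240:370],None,fx=3,fy=3),cv2.resize(b['color'][160:280,80:210],None,fx=3,fy=3)])
cv2.imwrite('pics/p5.png',v[:,:,::-1])
```

```text
25.9 [528.97709855 438.96749305 112.95218324] 20.106335837616836 [-0.64249965  0.3350026  -0.80071053]
```

View pics/p5.png

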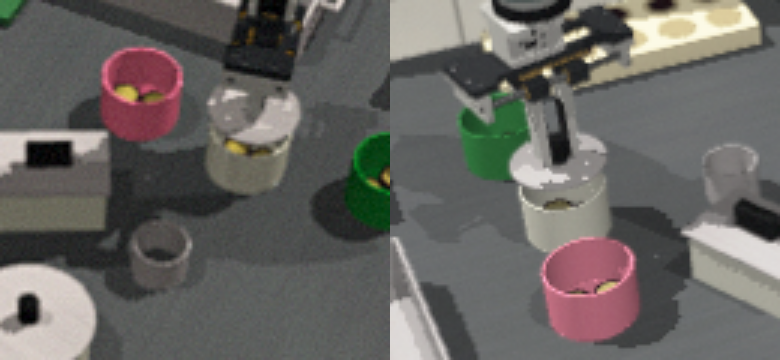

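The small lid hangs over the white small pot, between the pink and green look-alikes and clear of both. Lowering and releasing it.

Call:
drive_tool:
  increments:
    - [[0,0,-8],[0,0,0],-1]
    - [[0,0,-14],[0,0,0],-1]
    - [[0,0,-20],[0,0,0],-1]
    - [[0,0,-24],[0,0,0],-1]
    - [[0,0,-28],[0,0,0],-1]
    - [[0,0,-28],[0,0,0],-1]
    - [[0,0,-28],[0,0,0],-1]

```text
time_s: 26.6
position: [527.4, 439.0, 83.4]
tcp_rot: [[0.966, 0.258, 0.0], [0.258, -0.966, -0.0], [-0.0, 0.0, -1.0]]
force: [-0.7, 0.6, -1.1]
opening: 20.6
grip_force: 30.0
```

Call:
drive_tool:
  increments:
    - [[0,0,0],[0,0,0],0.2]
    - [[0,0,0],[0,0,0],0.2]
    - [[0,0,0],[0,0,0],0.2]
    - [[0,0,0],[0,0,0],0.2]
    - [[0,0,0],[0,0,0],0.2]
    - [[0,0,40],[0,0,0],0.2]
    - [[0,0,90],[0,0,0],0.2]
    - [[0,0,140],[0,0,0],0.2]
    - [[0,0,190],[0,0,0],0.2]
    - [[0,0,190],[0,0,0],0.2]

```text
time_s: 27.6
position: [530.4, 442.2, 282.2]
tcp_rot: [[0.966, 0.258, 0.011], [0.258, -0.966, 0.01], [0.013, -0.007, -1.0]]
force: [0.3, 1.2, 0.4]
opening: 56.5
grip_force: 0.0
```

Run:
```python
from h import *
a=grab('scene');b=grab('side')
s=ctrl.state();print(s['time_s'],s['position'],s['opening'],s['force'])
v=np.hstack([cv2.resize(a['color'][65:265,150:350],(400,400)),cv2.resize(b['color'][130:290,80:340],(400,246))[:246] if 0 else cv2.resize(b['color'][140:290,90:340],(400,400))])
cv2.imwrite('pics/p6.png',v[:,:,::-1])
```

```text
27.7 [527.8711266  439.35635441 275.08389972] 56.424422462728366 [ 0.57571491  0.08184573 -0.03778412]
```

View pics/p6.png

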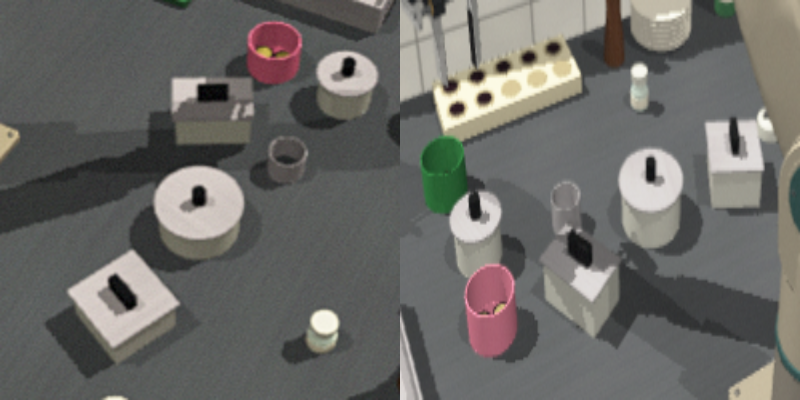

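All four lids lie flat on their containers, and the ring and look-alikes are where they were. Handing in.

```bash
python3 -c "
from plant import ctrl
print(ctrl.finish_job())"
```

```text
the job is handed in; nothing more can be done
None
```

All four lids are on their matching containers, grip up and lying flat in the last pictures, with the timer and forming ring left alone; I handed the job in at about 28 s, and no verdict came back.

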